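# Load a printed coupon under a microscope stage clip

### The arm

A 6-joint arm with a two-finger parallel gripper is mounted at the origin on the work surface. World frame = base frame: x ahead of the robot, y to its left, z up, the work surface at z = 0. Lengths are in m, angles in degrees, forces in N, time in s.
With the tool pointing down it reaches from about 0.4 to 0.825 m from the base axis. Payload 7 kg.
Tool frame: the origin (TCP) lies at the very end of the fingers, on their centre line; the grasp point (between the pads) lies 19 mm behind it; x points along the fingers, z is the direction in which the jaws open and shut, and the axes are right-handed (so a half turn about x gives the same grasp; the last joint's range is limited). The gripper opens to 88 mm and grips with 3 to 60 N. Pads are 19 mm wide; open, the fingers measure 130 mm over their backs; the gripper's body (78 mm by 193 mm) begins 47 mm behind the grasp point.
Start: joints at [-51.79, 20.546, 0.682, 0, -70.136, -16.507], TCP at [0.25, -0.627, 0.206] pointing down, gripper open.
Joint ranges: [-176.03, 176.03], [-82.01, 121.73], [-58.28, 71.71], [-173.87, 95.51], [-174.79, -0.11], [-173.66, 173.66]. Speed limits (degrees/s): [136.94, 136.94, 172.46, 180, 180, 180].

### API

Orientations are given as [roll, pitch, yaw] about the fixed x, y, z axes, in that order (R = Rz(yaw) Ry(pitch) Rx(roll)).
In Python, from plant import * gives the robot as it stands.
- The arm moves only by the tool arm_command, never from a script. Its argument "commands" is one flat list of numbers, 5 for each row, row after row: the shift along the tool's x, y, z in mm, then the turn about the tool's x in degrees, then the opening in per cent of the stroke, from 0 (shut) to 100 (fully open). A call has 1 to 5 rows; each row shifts and turns the pose as measured when the row begins, along the tool's axes as they then stand; what a row does not reach is not made up. A row lasts 1/8 s, in which the tool goes at most 62.5 mm and 10.7 degrees, less where a joint would pass 70% of its speed; a pose out of reach is approached as far as the arm can. A call is refused whole if a number of a shift passes 62.5 or a number of a turn 10.7, either way. A call with a gripper value outside its range is refused whole. The fingers move at their own pace and stop on an object; the grip force is fixed at half the most. Time passes only in rows, so rows that do not move let the fingers close. It gives the time, the measured TCP pose, the force and the opening at its end, in the units of the state.
- get_obs(): the state, without advancing time (a new reading comes with each control period).
- snapshot(name): name is "side" or "top" or "wrist"; returns a dict with "frame" (480x640x3 uint8, blue, green, red), "fov_y" (degrees; the focal length in pixels is half the picture's height over the tangent of half this angle, whatever the lens; pixels are square), "cx", "cy" (the principal point, pixels), "dist" ([k1, k2, p1, p2, k3] as OpenCV has them; the pictures are not rectified), "world_to_cam" (4x4, takes a point from world to camera coordinates). Camera axes: x right, y up, looking along -z (the intrinsics and any distortion apply to the point x, -y, -z); pixel columns grow to the right and rows downward; lengths in m; the calibration is good to about 2 mm. A picture is of the moment at which its call begins. There is no depth.
- close_job(): hands the job in, once; it reports no verdict.
The state is a dict: "clock": time; "joint_pos": joint angles; "qvel": joint speeds; "tau": joint torques, N m; "tool_pos": TCP position; "orientation": TCP orientation; "force": force on the tool from outside, world axes, zero at the start; "moment": the same for the moment, N m; "opening": finger opening in m.
Only numpy, scipy, OpenCV 4.12 (cv2) and the standard library are available. Lean on these libraries where they do the work, as an engineer would, in place of code of your own. Each camera call takes 0.05 s, during which the arm holds its last target. There are 200 camera calls.

### The job

Load the orange printed coupon into the empty clip on the microscope stage, beside the green reference: with one fingertip hold the clip's thumb tab down so that its nose rises, and meanwhile with the other fingertip push the coupon beneath the nose until it is fully home, square against the clip's block and centred on the clip. Then let the tab up so that the clip closes on the coupon, and move clear. Only press and slide: never lift the coupon, and leave the green coupon and everything else where it is.

Things in the scene. Friction and masses are not known exactly. Their poses are not given: they have to be found in the camera images.
- coupon: orange 3D-printed test coupon, a flat plate 25 mm long (its x) by 40 mm wide (its y) by 7 mm thick, about 12 g, lying loose on the stage in front of the empty clip, 9 to 26 mm short of its nose and turned up to 12 degrees. Origin: centre of its underside; z up.
- clip: the empty spring clip, fixed on the stage: blue block, rocking steel strip. Origin: on the stage surface (z 18 mm) under its pivot pin, which runs along y 11 mm up. x: loading direction, coupon towards clip; y left; z up. Block front, where the coupon comes home (coupon origin then at x -19.5 mm): x -7 mm, 7 mm high, 30 wide. Its cheeks, x -6 to 3 mm, are 15 mm high.
- clip_lever (a joint): rocking of the empty clip's strip, rad: 0 at rest, nose on the stage; grows as the thumb tab goes down and the nose rises; stop at 0.48, tab level, nose underside 12 mm above the stage. The coupon passes under above 0.31; about 0.28 when closed on it. Spring back-torque 0.07 N m at rest, 0.10 at the stop: 2 to 7 N on the tab, by where it is pressed.
- clip_tab (a point): point on top of the empty clip's thumb tab, 30 mm behind the pivot when down. Pressed down, the tab is a level plate, top 2.4 mm above the stage, from x = 12 to 50 mm in the clip's frame, 24 mm wide (y -12 to 12). At rest it slopes up from 8 mm high at its near end to 26 mm at its far end.
- clip_nose (a point): centre of the empty clip's rolled nose, a 5 mm thick, 18 mm wide steel roll across the end of the strip, 24 mm in front of the pivot; at rest it lies on the stage and bars the way, a coupon pushed at it does not lift it.
- stage: the microscope's fixed black stage plate, 250 (x) by 290 (y) by 18 mm; origin under its centre. The clips stand on it 96 mm apart, at x = 30 mm, loading along its x; which is left varies. A pillar, 25 mm thick, 380 high, at x 100, y 118 mm carries the microscope on a boom 320 mm up, swung left (head at x 100, y 308 mm, 183 mm up).
- ref_coupon: green reference coupon, same size, already held by the other clip; leave it. Origin: centre of its underside.
- ref_clip: the other clip, the same as the empty one, holding the green coupon; origin on the stage under its pivot.
- lens_cap: grey plastic lens cap, disc 42 mm across, 13 mm high, on the stage; origin under its centre; leave it
- screw_jar: small clear jar with a blue cap, 38 mm across, 42 mm high, on the stage; origin under its centre; leave it
- water_bottle: blue water bottle, 68 mm across, 210 mm high, upright on the table at the left; origin under its centre; leave it
- screwdriver: red-handled screwdriver, 200 mm long, lying on the table at the right; leave it
- cutters: flush cutters with red handles, about 120 mm long, lying on the table at the right; leave it
- caliper: digital caliper, 190 mm long, lying on the table at the left; leave it
- glue_stick: yellow glue stick, 28 mm across, 90 mm high, upright on the table at the left; origin under its centre; leave it

How it is judged (in metres and radians):
On the way, in this order (a step that is already met when the one before it is completed fails the run):
1. a finger holds the tab of the empty clip down, nose raised, the coupon still outside (value of joint clip_lever above 0.31 rad and contact force between the fingers and clip above 0.5 N and x of coupon in the frame of clip below -0.036 m), for 0.1 s.
2. a finger pushes the coupon beneath the nose while the tab is still held down (value of joint clip_lever above 0.3 rad and contact force between the fingers and clip above 0.3 N and contact force between the fingers and coupon above 0.01 N and x of coupon in the frame of clip above -0.033 m), for 0.05 s.
At the end, for the whole second after the job is handed in: The orange coupon lies flat and still under the nose of the empty clip, within 4 mm of its block, 12 mm of its centre line and 0.12 rad of square; the clip has closed on it (lever 0.22 to 0.34 rad); the green coupon is within 5 mm of where it was (x of coupon in the frame of clip between -0.0235 and -0.0175 m and y of coupon in the frame of clip between -0.012 and 0.012 m and z of coupon in the frame of clip between -0.002 and 0.002 m and angle between the x axis of coupon and the x axis of clip, either way round below 0.12 rad and angle between coupon's own z axis and vertical below 0.06 rad and value of joint clip_lever between 0.22 and 0.34 rad and linear speed of coupon below 0.01 m/s and distance of ref_coupon from where it was at the start of the episode below 0.005 m); the robot touches nothing.
It fails at once if the coupon is lifted off the stage (over 5 mm) or tipped (over 0.3 rad) (z of coupon in the frame of clip above 0.005 m or z of coupon in the frame of clip below -0.005 m or angle between coupon's own z axis and vertical above 0.3 rad).
It fails at once if the green reference coupon is moved over 5 mm (distance of ref_coupon from where it was at the start of the episode above 0.005 m).
It fails at once if a bystander is moved over 20 mm (distance of any of lens_cap, screw_jar, water_bottle, screwdriver, cutters, caliper, glue_stick from where it was at the start of the episode above 0.02 m).
It also fails if it takes over 54 s, if anything falls off the work surface, if the arm or the gripper's body presses on something with over 40 N, if the wrist force passes 120 N, or if a joint passes its speed limit or range.

## Working session

There is one attempt and no reset: what is moved stays moved. The work goes in short steps, Python scripts to look and compute and a tool call to move; the robot and the scene stay as the last step left them, time stands still between calls to the robot, and variables do not carry over. Pictures are saved under pics/ and viewed, about 8 in all and at most 12, crops included, and the job is handed in when it is done.

Besides the shell and the picture viewer there is one more tool, called after "Emit:" as name(argument=value, ...) on one line, values as JSON. arm_command: Moves the arm, as the interface text tells. Its arguments: {"type":"object","properties":{"commands":{"type":"array"}},"required":["commands"]}

```bash
mkdir -p pics; python3 - <<'E'
from plant import *
import cv2
o=get_obs();print({k:o[k] for k in('clock','tool_pos','orientation','force','opening')})
for n in('top','side'):
    s=snapshot(n);cv2.imwrite(f'pics/{n}0.png',s['frame']);print(n,s['fov_y'],s['cx'],s['cy'],s['dist'],s['world_to_cam'])
E
```

```text
{'clock': 0.0, 'tool_pos': array([ 0.24940731, -0.62669461,  0.20543823]), 'orientation': array([  5.03447353,  89.90645441, 116.73188349]), 'force': array([ 1.01266749, -0.78350556, -0.29860119]), 'opening': 0.08733845212114887}
top 51.23725647101708 317.74891052963096 243.44117286343925 [-0.03212944  0.          0.          0.          0.        ] [[-0.01597854 -0.99954271  0.02567229  0.03238558]
 [ 0.99904352 -0.01491483  0.04110461 -0.45851487]
 [-0.04070291  0.02630453  0.99882498 -1.29778198]
 [ 0.          0.          0.          1.        ]]
side 48.699828089416464 309.87324723553655 233.47134394123 [0.02909938 0.         0.         0.         0.        ] [[-0.96268358 -0.26959801  0.02360598  0.47839329]
 [ 0.18237164 -0.58181366  0.79261179 -0.0950177 ]
 [-0.19995229  0.76733942  0.60926948 -1.19482132]
 [ 0.          0.          0.          1.        ]]
```

View pics/top0.png

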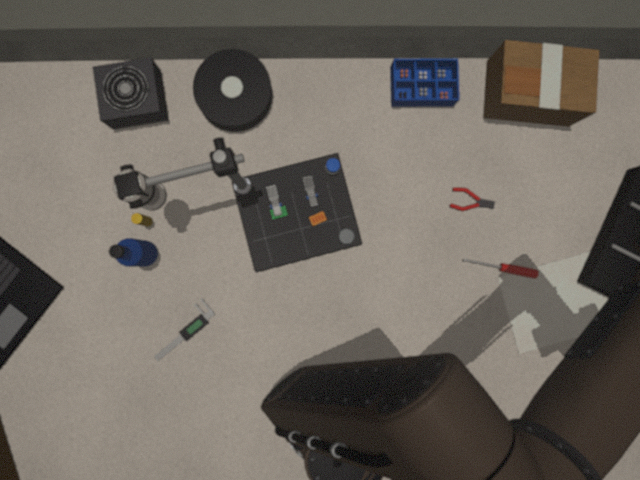

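View pics/side0.png

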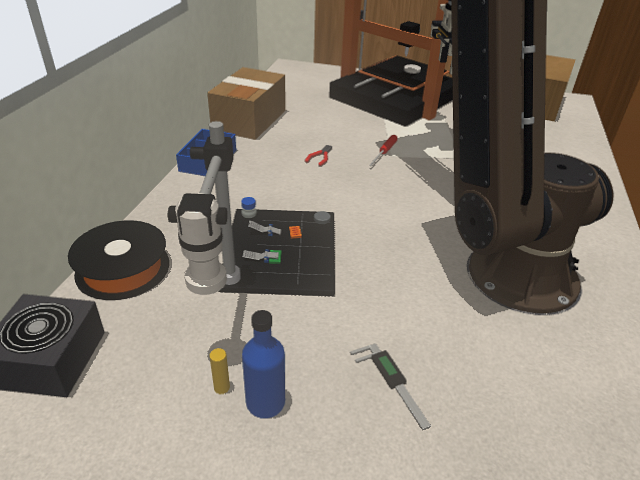

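The top view shows the stage with corners near (235,178), (337,155), (360,243) and (256,270). The empty clip is at about (310,190) with the orange coupon in front of it at (318,218). The green coupon is at (278,212), the jar at (333,165) and the cap at (347,236). I'll write helpers, get coarse positions, and then look from closer with the wrist camera.

```bash
cat > h.py <<'E'
from plant import *
import numpy as np, cv2
from scipy.spatial.transform import Rotation as Ro
def K(s):
    f=240/np.tan(np.radians(s['fov_y']/2)); return np.array([[f,0,s['cx']],[0,f,s['cy']],[0,0,1.]])
def ray(s,uv,z):
    p=cv2.undistortPoints(np.array(uv,float).reshape(-1,1,2),K(s),np.array(s['dist'],float)).reshape(-1,2)
    M=np.array(s['world_to_cam']);R=M[:3,:3];c=-R.T@M[:3,3]
    d=np.c_[p[:,0],-p[:,1],-np.ones(len(p))]@R
    return c+d*((z-c[2])/d[:,2])[:,None]
def proj(s,P):
    M=np.array(s['world_to_cam']);q=np.atleast_2d(P)@M[:3,:3].T+M[:3,3]
    return cv2.projectPoints(q*[1,-1,-1],np.zeros(3),np.zeros(3),K(s),np.array(s['dist'],float))[0].reshape(-1,2)
def tool():
    o=get_obs();return o,Ro.from_euler('xyz',o['orientation'],degrees=True).as_matrix()
def orange(f): # mask biggest blob
    h=cv2.cvtColor(f,cv2.COLOR_BGR2HSV);return cv2.inRange(h,(4,140,90),(18,255,255))
E
python3 - <<'E'
from h import *
np.set_printoptions(precision=4,suppress=True)
s=snapshot('top');
print(ray(s,[[235,178],[337,155],[360,243],[256,270]],.018))
m=orange(s['frame']);m[:150]=0;m[280:]=0
v,u=np.nonzero(m);print(len(u),ray(s,[[u.mean(),v.mean()]],.025))
o,R=tool();print(R)
w=snapshot('wrist');cv2.imwrite('pics/w0.png',w['frame']);M=w['world_to_cam'];c=-M[:3,:3].T@M[:3,3]
print('cam in tool',R.T@(c-o['tool_pos']),'\n',M[:3,:3]@R,w['fov_y'],w['cx'],w['cy'],w['dist'])
E
```

```text
[[ 0.6321  0.238   0.018 ]
 [ 0.6895 -0.0286  0.018 ]
 [ 0.4581 -0.0843  0.018 ]
 [ 0.3924  0.186   0.018 ]]
164 [[ 0.5174 -0.0128  0.025 ]]
[[-0.0006 -0.9292 -0.3697]
 [ 0.0011 -0.3697  0.9292]
 [-1.      0.0001  0.0012]]
cam in tool [-0.1784  0.0737 -0.0002] 
 [[ 0.0006  0.0006  1.    ]
 [ 0.2777  0.9607 -0.0008]
 [-0.9607  0.2777  0.0004]] 59.02132914771175 320.8084263891845 237.45757754784748 [0.0165 0.     0.     0.     0.    ]
```

Emit:
arm_command(commands=[0, -40, 38, -10, 100, 0, -46, 30, -10, 100, 0, -50, 22, -10, 100, 0, -53, 13, -10, 100, 0, -55, 3, -10, 100])

```text
clock: 0.82
tool_pos: [0.3635, -0.3727, 0.2034]
orientation: [-29.6, 89.8, 133.3]
force: [1.5, 0.0, 0.9]
opening: 0.0875
```

```bash
cat > to.py <<'E'
# where am I: tcp, tool-z heading, shift (tool mm) to a given world target
import sys
from h import *
o,R=tool();h=np.degrees(np.arctan2(R[1,2],R[0,2]))
print('t %.2f'%o['clock'],'tcp',np.round(o['tool_pos'],4),'hz %.1f'%h,'tilt',np.round(R[:,0],3),'F',np.round(o['force'],1),'op %.4f'%o['opening'])
if len(sys.argv)>3: print('shift mm',np.round(R.T@(np.array(sys.argv[1:4],float)-o['tool_pos'])*1000,1))
E
python3 to.py .56 .04 .206
```

```text
t 0.82 tcp [ 0.3635 -0.3727  0.2034] hz 162.9 tilt [-0.003  0.003 -1.   ] F [1.5 0.  0.9] op 0.0875
shift mm [  -2.  -452.2  -66.3]
```

Emit:
arm_command(commands=[0, -56, -8, -10, 100, 0, -54, -18, -10, 100, 0, -50, -27, -10, 100, 0, -45, -35, 0, 100, 0, -45, -35, 0, 100])

```text
clock: 1.45
tool_pos: [0.4842, -0.1052, 0.2048]
orientation: [-104.7, 89.8, 89.4]
force: [1.4, -1.1, 0.3]
opening: 0.0878
```

Emit:
arm_command(commands=[0, -45, -35, 0, 100, 0, -45, -35, 0, 100, 0, -20, -16, 0, 100, 0, 0, 0, 0, 100])

```text
clock: 1.95
tool_pos: [0.5429, 0.0308, 0.2051]
orientation: [-115.0, 89.8, 79.4]
force: [-1.2, -0.7, 0.2]
opening: 0.0878
```

```bash
python3 to.py .56 .04 .2; python3 -c "
from h import *
s=snapshot('wrist');cv2.imwrite('pics/w1.png',s['frame'])"
```

```text
t 1.95 tcp [0.5429 0.0308 0.2051] hz -165.6 tilt [ 0.001  0.003 -1.   ] F [-1.2 -0.7  0.2] op 0.0878
shift mm [  5.1  -4.6 -18.9]
```

View pics/w1.png

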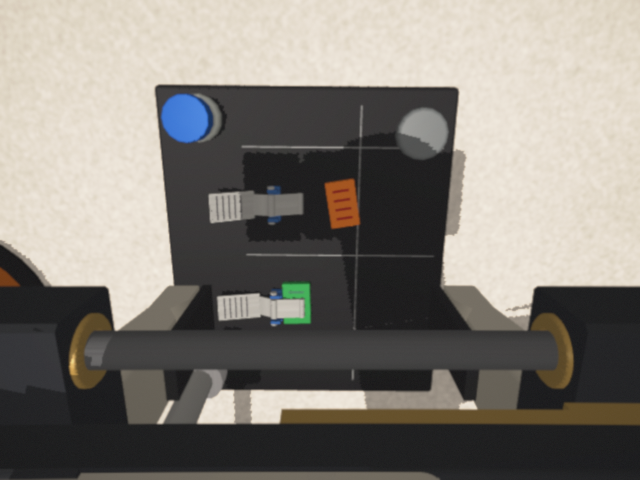

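The wrist view shows the empty clip with its tab at (225,207), pivot at (274,204) and nose end at (302,204). The coupon is at (342,204), turned about 8°. The stage corners are at (157,87) and (457,88), the jar is at (187,118) and the cap at (423,133).

```bash
cat > meas.py <<'E'
from h import *
np.set_printoptions(precision=4,suppress=True)
def coupon(s):
    m=orange(s['frame']);m=cv2.morphologyEx(m,cv2.MORPH_CLOSE,np.ones((7,7)))
    cs=[c for c in cv2.findContours(m,0,1)[0] if 150<cv2.contourArea(c)<8000]
    c=max((c for c in cs if c[:,0,1].max()<330),key=cv2.contourArea)
    P=ray(s,c[:,0,:]+0.0,.025)[:,:2]*1000
    (cx,cy),(w,h),a=cv2.minAreaRect(P.astype(np.float32))
    if w>h: a-=90; w,h=h,w
    a=(a+90)%180-90   # direction of short side (coupon x)
    return np.array([cx,cy])/1000,a,(w,h)
E
python3 - <<'E'
from meas import *
s=snapshot('wrist');f=s['frame'];g=cv2.cvtColor(f,cv2.COLOR_BGR2GRAY)
top=[];
for u in range(235,380,5):
    top.append((u,60+np.argmin(np.diff(g[60:120,u].astype(int)))))
lf=[];rt=[]
for v in range(160,275,5):
    lf.append((130+np.argmin(np.diff(g[v,130:200].astype(int))),v))
for v in (92,94,96,98,100,220,225,230,235,240,245,250,255,260,265,270):
    rt.append((420+np.argmax(np.diff(g[v,420:480].astype(int))),v))
ln={}
for n,p in(('top',top),('lf',lf),('rt',rt)):
    P=ray(s,np.array(p)+.5,.018)[:,:2].astype(np.float32)
    vx,vy,x,y=cv2.fitLine(P,cv2.DIST_HUBER,0,.001,.001).ravel();ln[n]=(np.array([x,y]),np.array([vx,vy]))
    r=(P-[x,y])@[-vy,vx];print(n,'ang',np.degrees(np.arctan2(vy,vx)),'rms mm',r.std()*1e3)
def X(a,b):
    t=np.linalg.solve(np.c_[ln[a][1],-ln[b][1]],ln[b][0]-ln[a][0]);return ln[a][0]+t[0]*ln[a][1]
A=X('top','lf');B=X('top','rt');print('corners',A,B,'len',np.linalg.norm(A-B))
ex=(A-B)/np.linalg.norm(A-B);ey=np.array([-ex[1],ex[0]])
C=(A+B)/2+ex*.030+ey*(.145-.048);h=np.degrees(np.arctan2(ex[1],ex[0]));print('clip',C,'heading',h)
c,a,wh=coupon(s);print('coupon',c,a,wh,'in clip',(c-C)@ex,(c-C)@ey,'ang',a-h)
hsv=cv2.cvtColor(f,cv2.COLOR_BGR2HSV);m=cv2.inRange(hsv,(95,80,30),(125,255,255))
for k in cv2.findContours(m,0,1)[0]:
    if cv2.contourArea(k)>12:
        x,y,w,hh=cv2.boundingRect(k);q=ray(s,[[x+w/2,y+hh/2]],.033)[0,:2]-C;print('blue',x,y,w,hh,q@ex,q@ey)
# predicted pixels of clip points
T=lambda x,y,z:[*(C+x*ex+y*ey),.018+z]
print('pred pivot,nosefront,tab far, tab near',proj(s,[T(0,0,15),T(-26.5e-3,0,.0025),T(-26.5e-3,.009,.0025),T(-26.5e-3,-.009,.0025),T(.0455,.012,.026),T(.0455,-.012,.026)]))
x0,y0=190,150;im=cv2.resize(f[y0:y0+110,x0:x0+190],None,fx=4,fy=4,interpolation=cv2.INTER_CUBIC);
for p in proj(s,[T(-26.5e-3,.009,.0025),T(-26.5e-3,-.009,.0025),T(.0455,.012,.026),T(.0455,-.012,.026),T(-.006,.0,.015),T(.003,0,.015)]):
    cv2.circle(im,tuple(int(t) for t in (p-[x0,y0]+.5)*4),4,(0,255,255),1)
cv2.imwrite('pics/w1c.png',im)
E
```

```text
top ang 14.362588 rms mm 0.29272228
lf ang -76.12319 rms mm 0.25353003
rt ang -76.118675 rms mm 0.2543519
corners [ 0.6993 -0.0296] [ 0.4603 -0.0908] len 0.24676038
clip [0.5848 0.0412] heading 14.362588
coupon [0.5269 0.0253] 23.379310607910156 (25.487295150756836, 41.05115509033203) in clip -0.060003843745570815 -0.0010431029262106162 ang 9.016723
blue 269 320 13 6 -0.0008951500624254237 0.10759040094287232
blue 268 289 14 11 -0.001271761361555135 0.07939747758488422
blue 266 217 15 7 -0.0020388738496387965 0.011201700815204649
blue 265 186 16 9 -0.0024296178339608915 -0.014532425764803784
blue 160 94 52 51 0.0647938916932453 -0.07130559043268102
pred pivot,nosefront,tab far, tab near [[322.8005 111.5197]
 [302.7326 204.5696]
 [302.855  214.6437]
 [302.6082 194.3556]
 [214.4666 224.6109]
 [212.3741 195.8933]]
```

View pics/w1c.png

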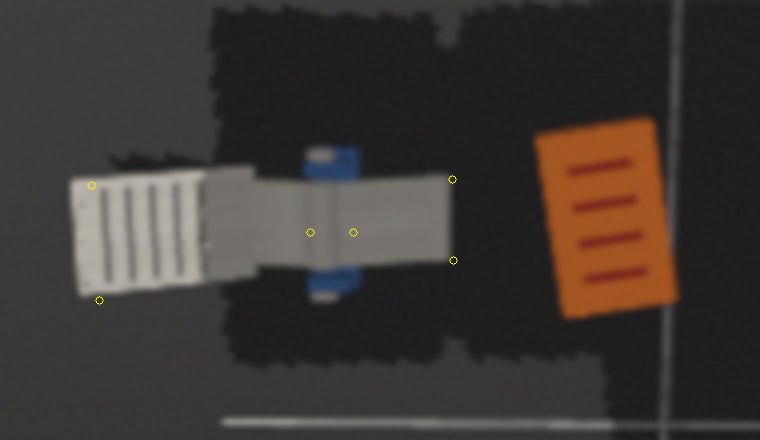

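Predicted clip outline points land within about 1 mm of the picture, with y roughly 1 mm to the right. In the clip frame the coupon is at x -60 mm, y about 0, turned +9°. With the gripper fully open, one finger can sit behind the coupon while the other is over the tab. I'll descend to just above it and look.

Emit:
arm_command(commands=[50, 1, -10, 0.3, 100, 50, 0, 0, 0, 100, 45, 0, 0, 0, 100, 0, 0, 0, 0, 100])

```text
clock: 2.55
tool_pos: [0.5525, 0.0272, 0.0592]
orientation: [-152.8, 89.7, 40.9]
force: [-0.1, -0.9, 0.7]
opening: 0.0877
```

```bash
python3 to.py .5530 .0322 .055; python3 -c "
from meas import *
s=snapshot('wrist');f=s['frame'];cv2.imwrite('pics/w2.png',f)
o,R=tool();C=np.array([.5850,.0402]);ex=np.array([.9699,.2436]);ey=np.array([-.2436,.9699])
c,a,wh=coupon(s);print('coupon in clip',(c-C)@ex,(c-C)@ey,a-14.1,wh)
print('pads inner px',proj(s,[o['tool_pos']+R@[0,y,z] for z in(-.044,.044) for y in(-.0095,.0095)]))"
```

```text
t 2.55 tcp [0.5525 0.0272 0.0592] hz -166.3 tilt [ 0.005  0.004 -1.   ] F [-0.1 -0.9  0.7] op 0.0877
shift mm [ 4.2 -4.7 -1.6]
coupon in clip -0.05992735992233278 -0.0007182383215713476 9.151468658447266 (25.276079177856445, 41.67719268798828)
pads inner px [[222.2174 309.1445]
 [219.4738 269.7431]
 [416.1927 308.8328]
 [418.8308 269.4833]]
```

View pics/w2.png

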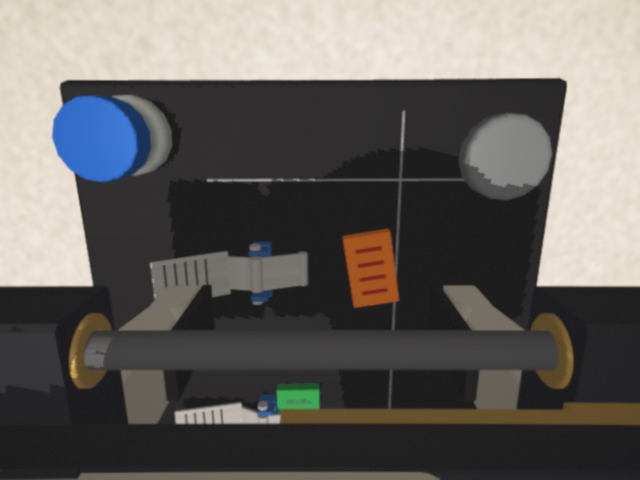

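```bash
python3 -c "
import cv2,numpy as np
f=cv2.imread('pics/w2.png')[225:345,140:520].astype(float)
g=np.clip(255*(f/255)**.45,0,255).astype(np.uint8);cv2.imwrite('pics/w2c.png',cv2.resize(g,None,fx=2.1,fy=2.1,interpolation=cv2.INTER_CUBIC))"
```

```text
(no output)
```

View pics/w2c.png

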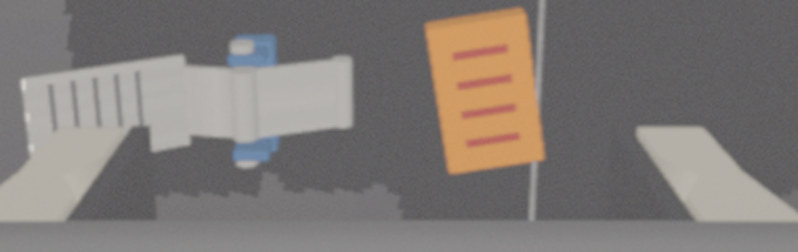

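```bash
python3 -c "
from h import *
ims=[snapshot('wrist')['frame'].astype(float) for _ in range(6)]
f=np.mean(ims,0)
def st(a):
    a=a.mean(2);return cv2.resize(np.clip((a-a.min())/(75-a.min())*255,0,255).astype(np.uint8),None,fx=4,fy=4,interpolation=cv2.INTER_CUBIC)
print(f[240:330:10,425].mean(1).round(),f[300,400:460:4].mean(1).round())
cv2.imwrite('pics/w2d.png',np.hstack([st(f[240:330,150:245]),st(f[240:330,395:495])]))"
```

```text
[30. 29. 30. 29. 29. 30. 30. 29. 30.] [ 57.  32.  30.  30.  31.  29.  29.  29.  28.  27.  28.  31.  32.  96.
 108.]
```

View pics/w2d.png

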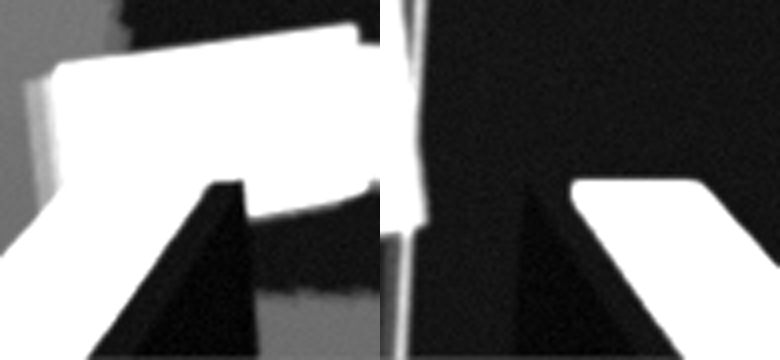

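The contrast crop shows the dark pads ending at v≈286, with inner faces at u≈211 and u≈431. That is 220 px for 88 mm, so with the fingers open the real tips sit about 20 mm above the reported TCP. I'll align and go down in guarded steps, watching the force.

Emit:
arm_command(commands=[0, -5, -3, 0, 100, 0, 0, 0, 0, 100])

```text
clock: 3.15
tool_pos: [0.5591, 0.0359, 0.0654]
orientation: [-167.0, 89.0, 26.8]
force: [-0.5, 0.4, -0.4]
opening: 0.0876
```

```bash
cat > rel.py <<'E'
from h import *
C=np.array([.5850,.0402]);ex=np.array([.9699,.2436]);ey=np.array([-.2436,.9699])
o,R=tool();d=o['tool_pos'][:2]-C
print('t %.2f TCP clip x %.1f y %.1f z %.1f mm'%(o['clock'],d@ex*1e3,d@ey*1e3,o['tool_pos'][2]*1e3),'yaw err %.1f'%((np.degrees(np.arctan2(R[1,2],R[0,2]))-14.1-180+180)%360-180),'tilt',R[:2,0].round(3),'F',o['force'].round(1),'op %.1f'%(o['opening']*1e3))
E
python3 rel.py
```

```text
t 3.15 TCP clip x -26.2 y 2.1 z 65.4 mm yaw err -0.3 tilt [0.016 0.008] F [-0.5  0.4 -0.4] op 87.6
```

Emit:
arm_command(commands=[5, 2, 6, 0, 100])

```text
clock: 3.28
tool_pos: [0.5542, 0.0329, 0.0605]
orientation: [-167.5, 88.9, 26.4]
force: [-0.2, 0.6, -0.4]
opening: 0.0875
```

```bash
python3 rel.py; python3 rel.py
```

```text
t 3.27 TCP clip x -31.7 y 0.4 z 60.5 mm yaw err -0.2 tilt [0.017 0.009] F [-0.2  0.6 -0.4] op 87.5
t 3.27 TCP clip x -31.7 y 0.4 z 60.5 mm yaw err -0.2 tilt [0.017 0.009] F [-0.2  0.6 -0.4] op 87.5
```

Emit:
arm_command(commands=[16, 0, 0, 0, 100, 8, 0, 0, 0, 100])

```text
clock: 3.52
tool_pos: [0.5537, 0.0327, 0.0348]
orientation: [-166.8, 88.9, 27.1]
force: [-0.1, -0.3, -0.2]
opening: 0.0878
```

```bash
python3 rel.py
```

```text
t 3.52 TCP clip x -32.1 y 0.4 z 34.8 mm yaw err -0.2 tilt [0.017 0.009] F [-0.1 -0.3 -0.2] op 87.8
```

Emit:
arm_command(commands=[6, 0, 0, 0, 100])

```text
clock: 3.65
tool_pos: [0.5534, 0.0326, 0.0277]
orientation: [-166.5, 89.0, 27.4]
force: [0.2, 0.3, -0.8]
opening: 0.0875
```

```bash
python3 rel.py; python3 -c "
from h import *
f=np.mean([snapshot('wrist')['frame'].astype(float) for _ in range(4)],0)
g=255*(np.clip(f/255,0,1))**.4
cv2.imwrite('pics/w3.png',cv2.resize(g[235:335,130:500].astype(np.uint8),None,fx=2.1,fy=2.1,interpolation=cv2.INTER_CUBIC))"
```

```text
t 3.65 TCP clip x -32.5 y 0.3 z 27.7 mm yaw err -0.2 tilt [0.016 0.008] F [ 0.2  0.3 -0.8] op 87.5
```

View pics/w3.png

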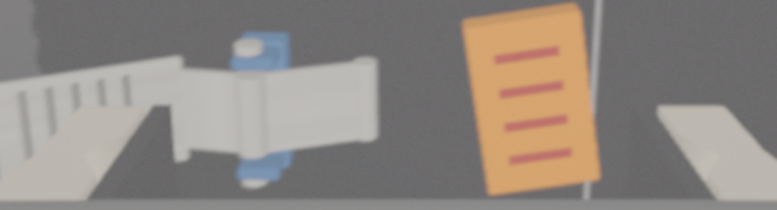

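No contact yet at TCP z 27.7 mm. The tab finger's inner edge is at crop (165,105), just on the tab side of the strip's shoulder at (180,155). The pusher at (645,110) is clear of the coupon, which ends at (600,180).

Emit:
arm_command(commands=[8, 0, 0, 0, 100, 6, 0, 0, 0, 100])

```text
clock: 4.1
tool_pos: [0.5549, 0.0332, 0.0147]
orientation: [-167.6, 88.8, 26.3]
force: [-0.2, -0.7, 1.1]
opening: 0.0875
```

```bash
python3 rel.py
```

```text
t 4.10 TCP clip x -30.9 y 0.5 z 14.7 mm yaw err -0.2 tilt [0.019 0.009] F [-0.2 -0.7  1.1] op 87.5
```

Emit:
arm_command(commands=[5, 0, 1, 0, 100])

```text
clock: 4.22
tool_pos: [0.5542, 0.033, 0.0093]
orientation: [-167.8, 88.8, 26.1]
force: [0.3, -0.3, 4.1]
opening: 0.0877
```

Emit:
arm_command(commands=[4, 0, 0, 0, 100])

```text
clock: 4.35
tool_pos: [0.5543, 0.033, 0.0053]
orientation: [-168.1, 88.8, 25.8]
force: [-2.8, -0.7, 4.2]
opening: 0.0876
```

```bash
python3 rel.py;python3 -c "
from meas import *
C=np.array([.5850,.0402]);ex=np.array([.9699,.2436]);ey=np.array([-.2436,.9699])
s=snapshot('wrist');f=s['frame']
c,a,wh=coupon(s);print('coupon in clip',(c-C)@ex*1e3,(c-C)@ey*1e3,a-14.1,wh)"
```

```text
t 4.35 TCP clip x -31.5 y 0.5 z 5.3 mm yaw err -0.2 tilt [0.019 0.009] F [-2.8 -0.7  4.2] op 87.6
coupon in clip -59.27113932678224 -4.709662042694086 9.187729263305664 (25.114089965820312, 34.41149139404297)
```

Emit:
arm_command(commands=[2, 0, 0, 0, 100])

```text
clock: 4.53
tool_pos: [0.554, 0.033, 0.0029]
orientation: [-167.7, 88.8, 26.2]
force: [-3.9, -0.3, 4.1]
opening: 0.0874
```

Emit:
arm_command(commands=[2, 0, 0, 0, 100])

```text
clock: 4.65
tool_pos: [0.5538, 0.0329, 0.001]
orientation: [-167.7, 88.8, 26.1]
force: [-3.2, -0.6, 7.9]
opening: 0.0878
```

```bash
python3 rel.py
```

```text
t 4.65 TCP clip x -32.0 y 0.5 z 1.0 mm yaw err -0.2 tilt [0.018 0.009] F [-3.2 -0.6  7.9] op 87.8
```

```bash
python3 -c "
from h import *
w=np.mean([snapshot('wrist')['frame'].astype(float) for _ in range(4)],0)
g=(255*(np.clip(w/255,0,1))**.4).astype(np.uint8)
a=cv2.resize(g[225:335,120:500],None,fx=2.1,fy=2.1,interpolation=cv2.INTER_CUBIC)
s=snapshot('side');t=cv2.resize(s['frame'][200:290,230:340],(798,653))[:340] if 0 else cv2.resize(s['frame'][205:275,230:345],None,fx=5,fy=5,interpolation=cv2.INTER_CUBIC)
o=np.zeros((a.shape[0]+t.shape[0],a.shape[1],3),np.uint8);o[:a.shape[0]]=a;o[a.shape[0]:,:t.shape[1]]=t
cv2.imwrite('pics/w4.png',o);print(o.shape)"
```

```text
(581, 798, 3)
```

View pics/w4.png

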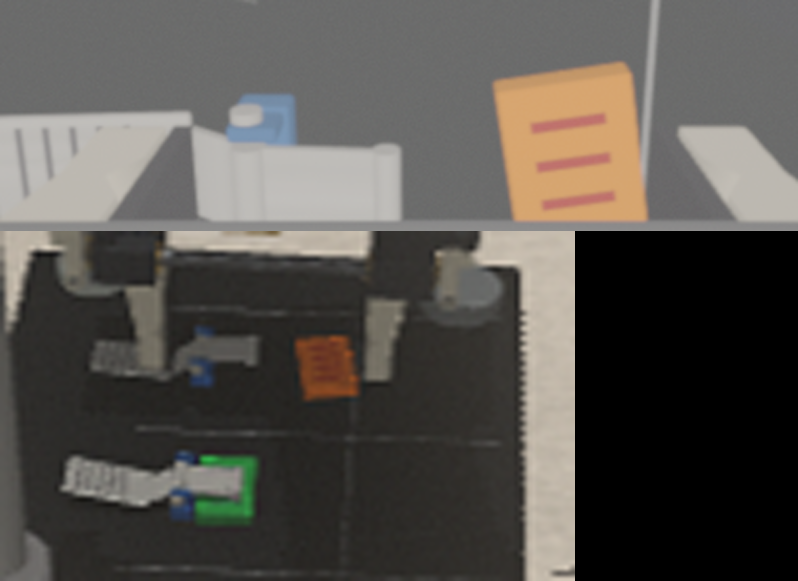

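The tab is down and the nose raised, with the pusher just behind the coupon's rear edge and the coupon undisturbed. Now I'll slide toward the clip.

Emit:
arm_command(commands=[0, 0, -4, 0, 100, 0, 0, -4, 0, 100])

```text
clock: 5.15
tool_pos: [0.5598, 0.0341, 0.0012]
orientation: [-166.0, 89.0, 27.8]
force: [-3.1, -0.4, 4.0]
opening: 0.0873
```

```bash
python3 rel.py
```

```text
t 5.15 TCP clip x -26.0 y 0.2 z 1.2 mm yaw err -0.3 tilt [0.015 0.008] F [-3.1 -0.4  4. ] op 87.3
```

Emit:
arm_command(commands=[0, 0, -5, 0, 100, 0, 0, -5, 0, 100])

```text
clock: 5.4
tool_pos: [0.5695, 0.0363, 0.0013]
orientation: [-165.5, 89.1, 28.3]
force: [-2.6, -0.2, 3.5]
opening: 0.0875
```

```bash
python3 rel.py;python3 -c "
from meas import *
C=np.array([.5850,.0402]);ex=np.array([.9699,.2436]);ey=np.array([-.2436,.9699])
s=snapshot('wrist');f=s['frame']
c,a,wh=coupon(s);print('coupon in clip',(c-C)@ex*1e3,(c-C)@ey*1e3,a-14.1,wh)"
```

```text
t 5.40 TCP clip x -16.0 y 0.0 z 1.3 mm yaw err -0.3 tilt [0.015 0.008] F [-2.6 -0.2  3.5] op 87.5
coupon in clip -46.16297553131097 -8.101839861373918 -0.2706972122192379 (25.550182342529297, 32.352027893066406)
```

Emit:
arm_command(commands=[0, 0, -5, 0, 100, 0, 0, -5, 0, 100])

```text
clock: 5.7
tool_pos: [0.5809, 0.0393, 0.0015]
orientation: [-166.5, 89.0, 27.3]
force: [-1.6, -0.1, 3.0]
opening: 0.0879
```

```bash
python3 rel.py
```

```text
t 5.70 TCP clip x -4.2 y 0.1 z 1.5 mm yaw err -0.3 tilt [0.016 0.008] F [-1.6 -0.1  3. ] op 87.9
```

Emit:
arm_command(commands=[-1, 0, -3, 0, 97])

```text
clock: 5.82
tool_pos: [0.5842, 0.0401, 0.0024]
orientation: [-166.6, 89.0, 27.3]
force: [-1.3, 0.2, 2.8]
opening: 0.0858
```

```bash
python3 rel.py
```

```text
t 5.83 TCP clip x -0.8 y 0.1 z 2.4 mm yaw err -0.3 tilt [0.016 0.008] F [-1.3  0.2  2.8] op 85.8
```

Emit:
arm_command(commands=[-1, 0, -1, 0, 94, -1, 0, -1, 0, 91])

```text
clock: 6.08
tool_pos: [0.5871, 0.0408, 0.0047]
orientation: [-167.6, 88.9, 26.2]
force: [-1.9, -0.0, 1.7]
opening: 0.0801
```

```bash
python3 rel.py; python3 -c "
from h import *
w=np.mean([snapshot('wrist')['frame'].astype(float) for _ in range(4)],0)
g=(255*(np.clip(w/255,0,1))**.4).astype(np.uint8)
a=cv2.resize(g[225:335,120:500],None,fx=2.1,fy=2.1,interpolation=cv2.INTER_CUBIC)
s=snapshot('side');t=cv2.resize(s['frame'][205:275,230:345],None,fx=5,fy=5,interpolation=cv2.INTER_CUBIC)
o=np.zeros((a.shape[0]+t.shape[0],a.shape[1],3),np.uint8);o[:a.shape[0]]=a;o[a.shape[0]:,:t.shape[1]]=t
cv2.imwrite('pics/w5.png',o);print(o.shape)"
```

```text
t 6.08 TCP clip x 2.2 y 0.1 z 4.7 mm yaw err -0.2 tilt [0.017 0.008] F [-1.9 -0.   1.7] op 80.1
(581, 798, 3)
```

View pics/w5.png

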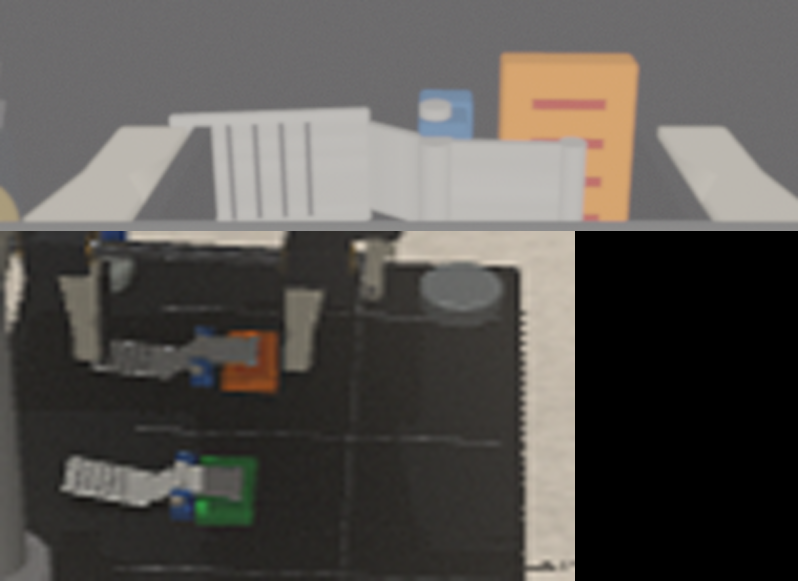

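The coupon is square and well under the nose, and the tab is still held at its far end. I'll finish the push.

Emit:
arm_command(commands=[-1, 0, -1, 0, 88])

```text
clock: 6.45
tool_pos: [0.5884, 0.0412, 0.0059]
orientation: [-167.9, 88.9, 25.9]
force: [0.1, 0.3, 1.8]
opening: 0.0779
```

```bash
python3 rel.py;python3 -c "
from meas import *
C=np.array([.5850,.0402]);ex=np.array([.9699,.2436]);ey=np.array([-.2436,.9699])
s=snapshot('wrist');f=s['frame']
c,a,wh=coupon(s);print('coupon in clip',(c-C)@ex*1e3,(c-C)@ey*1e3,a-14.1,wh)"
```

```text
t 6.45 TCP clip x 3.5 y 0.1 z 5.9 mm yaw err -0.2 tilt [0.018 0.009] F [0.1 0.3 1.8] op 77.9
coupon in clip -22.00813902236933 -6.734334398918164 0.17632141113281286 (25.37982940673828, 34.422515869140625)
```

Emit:
arm_command(commands=[0, 0, -2, 0, 88])

```text
clock: 6.62
tool_pos: [0.5896, 0.0415, 0.0059]
orientation: [-166.9, 89.0, 26.9]
force: [-2.6, -0.4, 2.1]
opening: 0.0773
```

Emit:
arm_command(commands=[0, 0, -1.5, 0, 88])

```text
clock: 6.75
tool_pos: [0.5901, 0.0415, 0.0057]
orientation: [-165.6, 89.1, 28.3]
force: [-3.8, 0.3, 5.2]
opening: 0.0769
```

```bash
cat > cp.py <<'E'
from meas import *
C=np.array([.5850,.0402]);ex=np.array([.9699,.2436]);ey=np.array([-.2436,.9699])
s=snapshot('wrist');c,a,wh=coupon(s);print('coupon in clip',(c-C)@ex*1e3,(c-C)@ey*1e3,a-14.1,wh)
E
python3 rel.py;python3 cp.py
```

```text
t 6.75 TCP clip x 5.2 y 0.0 z 5.7 mm yaw err -0.3 tilt [0.014 0.008] F [-3.8  0.3  5.2] op 76.9
coupon in clip -21.782137852020245 -6.934491977577213 -0.20356330871581996 (25.457162857055664, 34.40681838989258)
```

Emit:
arm_command(commands=[0, 0, -3, 0, 88])

```text
clock: 6.92
tool_pos: [0.592, 0.0418, 0.0056]
orientation: [-164.2, 89.2, 29.7]
force: [-3.0, -1.0, 6.9]
opening: 0.077
```

```bash
python3 rel.py;python3 cp.py
```

```text
t 6.92 TCP clip x 7.2 y -0.1 z 5.6 mm yaw err -0.3 tilt [0.012 0.007] F [-3.  -1.   6.9] op 77.0
coupon in clip -19.812964056701645 -7.139114894943242 -0.5067153930664059 (25.473711013793945, 34.38933181762695)
```

Emit:
arm_command(commands=[-0.5, 0, -2, 0, 88])

```text
clock: 7.1
tool_pos: [0.5939, 0.0423, 0.0059]
orientation: [-163.8, 89.2, 30.0]
force: [-2.1, 0.7, 1.6]
opening: 0.077
```

```bash
python3 rel.py;python3 cp.py
```

```text
t 7.10 TCP clip x 9.2 y -0.2 z 5.9 mm yaw err -0.3 tilt [0.012 0.007] F [-2.1  0.7  1.6] op 77.0
coupon in clip -19.03349705383302 -14.167306261138913 -89.97405395507812 (20.032424926757812, 25.4824275970459)
```

Emit:
arm_command(commands=[-1, 0, 0, 0, 85])

```text
clock: 7.28
tool_pos: [0.5944, 0.0425, 0.0068]
orientation: [-164.0, 89.2, 29.8]
force: [-1.1, -0.9, -0.1]
opening: 0.0747
```

```bash
python3 rel.py;python3 cp.py
```

```text
t 7.28 TCP clip x 9.6 y -0.1 z 6.8 mm yaw err -0.3 tilt [0.012 0.007] F [-1.1 -0.9 -0.1] op 74.7
coupon in clip -19.038226359100324 -15.77297437808991 -89.87190971374511 (17.071897506713867, 25.499889373779297)
```

Emit:
arm_command(commands=[0, 0, 0, 0, 94, -8, 0, 0, 0, 100, -20, 0, 0, 0, 100, -25, 0, 0, 0, 100])

```text
clock: 7.82
tool_pos: [0.593, 0.0418, 0.0601]
orientation: [-161.7, 89.4, 32.1]
force: [0.6, 0.5, -0.3]
opening: 0.0876
```

```bash
python3 rel.py
```

```text
t 7.83 TCP clip x 8.2 y -0.4 z 60.1 mm yaw err -0.3 tilt [0.009 0.006] F [ 0.6  0.5 -0.3] op 87.6
```

Now I'll lift high and move sideways (to the left) for a clear final look.

Emit:
arm_command(commands=[-50, 0, 0, 0, 100, -50, 0, 0, 0, 100, -40, -10, 10, 0, 100])

```text
clock: 8.2
tool_pos: [0.5796, 0.0481, 0.2046]
orientation: [-163.3, 89.4, 30.6]
force: [0.2, 0.7, -0.2]
opening: 0.088
```

```bash
python3 - <<'E'
from meas import *
import runpy
runpy.run_path('rel.py')
C=np.array([.5850,.0402]);ex=np.array([.9699,.2436]);ey=np.array([-.2436,.9699])
s=snapshot('wrist');f=s['frame']
h=cv2.cvtColor(f,cv2.COLOR_BGR2HSV)
for n,m in(('or',orange(f)),('gr',cv2.inRange(h,(50,100,50),(80,255,255)))):
    m[330:]=0;k=np.vstack([c for c in cv2.findContours(m,0,1)[0] if cv2.contourArea(c)>25])
    P=ray(s,k[:,0,:],.025)[:,:2]-C;Q=np.c_[P@ex,P@ey]*1e3
    print(n,'x',Q[:,0].min(),Q[:,0].max(),'y',Q[:,1].min(),Q[:,1].max(),'rear-edge ang',cv2.minAreaRect(Q.astype(np.float32)))
c=proj(s,[[*C,.025]])[0].astype(int);print(c)
x0=max(c[0]-85,0);y0=max(c[1]-40,0)
g=(255*(f/255.)**.6).astype(np.uint8);cv2.imwrite('pics/w6.png',cv2.resize(g[y0:y0+145,x0:x0+190],None,fx=4,fy=4,interpolation=cv2.INTER_CUBIC))
E
```

```text
t 8.20 TCP clip x -3.3 y 8.9 z 204.6 mm yaw err -0.3 tilt [0.009 0.005] F [ 0.2  0.7 -0.2] op 88.0
or x -31.980794006347477 285.37402480237154 y -22.930386830322096 82.40430620287782 rear-edge ang ((123.3958969116211, 32.29548645019531), (325.8692932128906, 51.15129089355469), 12.536189079284668)
gr x -33.06007084164361 -6.334368452577645 y 71.05423436388091 113.64387463802521 rear-edge ang ((-19.68287467956543, 92.34770965576172), (26.72418975830078, 42.5641975402832), 0.07118772715330124)
[320 195]
```

View pics/w6.png

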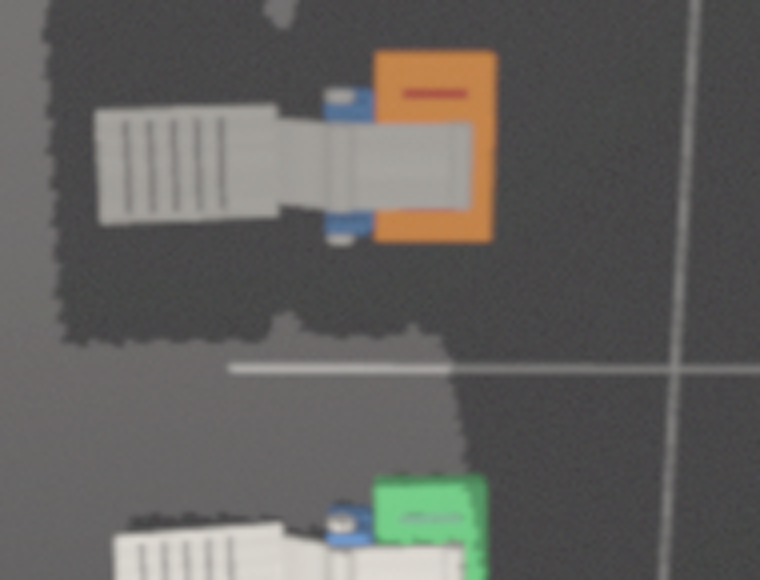

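The orange coupon sits square under the nose with its front edge against the block (u≈374), matching the green one. Its rear edge is at x -32.0 mm, where home is -32.0, and its y offset is about -3 to -4 mm. The gripper is clear, so I'm handing in.

```bash
python3 -c "
from plant import *
print(close_job())"
```

```text
the job is handed in; nothing more can be done
None
```

I loaded the orange coupon into the empty clip and handed the job in at about 8 s on the robot's clock; no verdict is reported. One finger held the thumb tab down while the other pushed the coupon square and under the nose. I then opened the gripper to let the clip close, and lifted clear.

**Last checks (wrist camera, after lifting clear):**
- **Seating:** the coupon's rear edge is at x -32.0 mm, which is home, with its front edge against the block. It looks square, the same as the green one.
- **Centring:** it sits about 3–4 mm right of the clip's centre line, within the 12 mm allowed.
- **Closing:** the nose looks closed on the coupon like the reference clip's. I judged the lever from the pictures, because its angle is not in the robot's state.
- **Everything else:** the green coupon sits squarely in its clip. I did not measure how far it or the bystanders moved, but no contact with them was seen. The force read near zero with the gripper clear.

**What disagreed:**
- **Fingertip height:** with the gripper open, the real fingertips sit about 20 mm above the reported tool point, so I set heights by force and picture instead.
- **Final coupon measurement:** the automatic orange-outline fit took in other orange pixels in the last picture. Only its rear and right edges were usable, and I read squareness and the front edge from the picture itself.
- **Tab at the end:** the vertical force on the tab had dropped to about zero in the last pushing step. It may already have been coming up just before I let go, but the coupon was home by then.

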